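# Feel for the missing inverter foot and wedge it

### The job

The power inverter drums on the bench because the rubber foot has dropped off under one of its three mounting ears on the robot's side, and you cannot see which from above. Holding the wooden wedge flat on the bench, try its thin end under these ears: it stops dead against a foot that is still there and slides well in where the foot is gone. Leave the wedge there, lying flat and pointing straight in under the middle of the ear, pushed home until it stays firmly nipped between ear and bench, and let go; do not shift the other things on the bench.

Things in the scene. Friction and masses are not known exactly. Their poses are not given: they have to be found in the camera images.
- wedge: Loose dark hardwood packing wedge, 160 mm long, 26 mm wide, about 45 g, lying flat on the bench; its thickness tapers evenly from 24 mm at the butt to 4 mm at the tip. Origin: middle of the flat underside, 80 mm from either end. Own x axis points from butt to tip, y across the width, z up. Once pushed home with some 10 N while lying on the bench it stays nipped by friction.
- wedge_tip (a point): Middle of the wedge's thin end face, 2 mm above its underside. At the start the thin end points away from the robot, within about 21 degrees.
- wedge_grip (a point): A good place to grip the wedge across its 26 mm width: on its centre line 40 mm from the butt (120 mm from the tip), 10 mm above its underside; the wedge is 19 mm thick there. Held even a hair above the bench it nips early, then drops and is loose when let go: give the last push with it lying on the bench.
- inverter: Blue finned power inverter, heavy and fast on the bench (does not move): case 180 mm deep (x), 360 mm long (y), from 15 to 100 mm above the bench. Three steel ears, 130 mm apart, stand out 34 mm from each long side. Origin: bench level under the middle of the case. Own x axis points away from the robot, square to the ears' outer edges; z up. The ears to try are on its -x side.
- ear_left (a point): Near-side ear at the inverter's +y end: middle of its outer edge, on its underside, 12 mm above the bench; axes as the inverter's, the wedge goes in along +x. Ears are 44 mm wide, 3 mm thick, a bolt head on top. A foot, if there, is a black rubber cylinder 22 mm across, from bench to ear, that starts 5 mm in from the edge.
- ear_middle (a point): The same point on the middle near-side ear. Under the one near-side ear without a foot (any of the three; not told) the 12 mm gap runs on under the case: the wedge enters about 64 mm past the ear's edge before it nips, and a few mm more when pressed home with some 10 N.
- ear_right (a point): The same point on the near-side ear at the inverter's -y end.
- screwdriver: Bystander: screwdriver with red plastic handle, 200 mm long, lying on the bench. Origin under its middle.
- jar: Bystander: glass jar of screws with steel lid, 72 mm across, 94 mm tall. Origin: centre of its underside.
- heatsink: Bystander: small aluminium heat sink, 100 x 66 x 36 mm. Origin: centre of its underside.
- panel: Bystander: grey plastic radio back panel lying flat, 230 x 150 x 10 mm. Origin: centre of its underside.
- iron_stand: Bystander: steel soldering iron stand with the iron parked in it, base 170 x 90 mm, 170 mm tall. Origin: centre of its underside.
- multimeter: Bystander: yellow multimeter lying flat, 145 x 75 x 45 mm. Origin: centre of its underside.
Not all that is in view belongs to the job. Of the things shaped like the wedge, the dark wooden one is meant.

How it is judged:
At the end, for the whole second after the job is handed in: The wedge is under the ear whose foot is missing, its tip more than 55 mm past the ear's outer edge and within 18 mm of the ear's centre line, within 0.2 rad of straight in, flat on the bench (within 0.05 rad), nipped so that the ear bears on it with more than 1 N, at rest and released (((x of wedge_tip in the frame of ear_left above 0.055 m and y of wedge_tip in the frame of ear_left between -0.018 and 0.018 m) or (x of wedge_tip in the frame of ear_middle above 0.055 m and y of wedge_tip in the frame of ear_middle between -0.018 and 0.018 m) or (x of wedge_tip in the frame of ear_right above 0.055 m and y of wedge_tip in the frame of ear_right between -0.018 and 0.018 m)) and angle between the x axis of wedge and the x axis of inverter, either way round below 0.2 rad and angle between wedge's own z axis and vertical below 0.05 rad and contact force between wedge and inverter above 1 N and linear speed of wedge below 0.01 m/s); the robot touches nothing.
It fails at once if A bystander (screwdriver, jar, heat sink, back panel, iron stand or multimeter) is shifted by more than 20 mm (distance of any of screwdriver, jar, heatsink, panel, iron_stand, multimeter from where it was at the start of the episode above 0.02 m).
It also fails if it takes over 61 s, if anything falls off the work surface, if the arm or the gripper's body presses on something with over 40 N, if the wrist force passes 120 N, or if a joint passes its speed limit or range.

### The arm

A 7-joint arm with a two-finger parallel gripper is mounted at the origin on the work surface. World frame = base frame: x ahead of the robot, y to its left, z up, the work surface at z = 0. Lengths are in m, angles in rad, forces in N, time in s.
With the tool pointing down it reaches from about 0.4 to 0.85 m from the base axis. Payload 10.4 kg.
Tool frame: the origin (TCP) lies on the centre line of the jaws, within the pads' length; the fingertips stand 17 mm ahead of it and the grasp point (between the pads) lies 2 mm behind it; z points along the fingers, y is the line along which they close (so a half turn about z gives the same grasp; the last joint's range is limited). The gripper opens to 85 mm and grips with 20 to 120 N. Pads are 22 mm wide; open, the fingers measure 114 mm over their backs; the gripper's body (76 mm by 85 mm) begins 54 mm behind the grasp point. The pads swing forward as they close: fully open they stand 13 mm farther back than shut.
Start: joints at [-0.023, 0.332, -0.065, 1.46, 0.022, 1.35, -0.088], TCP at [0.625, 0, 0.248] pointing down, gripper open.
Joint ranges: [-2.6, 2.6], [-0.5, 2.12], [-1.47, 1.34], [0.16, 2.42], [-1.27, 4.41], [0.06, 2.06], [-2.6, 2.6]. Speed limits (rad/s): [2.22, 2.22, 2.79, 2.79, 3.14, 3.14, 3.14].

### API

Orientations are given as a unit quaternion [x, y, z, w].
In Python, from workcell import sensors, imaging, order, spotter gives the robot as it stands. The module is installed in compiled form; this text tells all that it offers.
- The arm moves only by the shell command python3 -m inch 'ROWS' [FORCE]. ROWS is JSON, a list that holds one entry, the list of rows, each a list of 7 numbers: the shift along the tool's x, y, z in m, then the turn, a rotation vector about the tool's x, y, z in rad, then the closure, from -1 (fully open) to 1 (shut). In form: [[[x, y, z, ax, ay, az, hand], ...]]. A call has 1 to 10 rows; each row is the pose to reach, as a shift and turn from the pose commanded when the call began, along the tool's axes at that moment; what a row does not reach only later rows make up. A row lasts 1/10 s, in which the tool goes at most 50 mm and 8.59 degrees, less where a joint would pass 70% of its speed; a pose out of reach is approached as far as the arm can. A call with a gripper value outside its range is refused whole. The fingers move at their own pace and stop on an object; FORCE is the grip in N (left out, the last holds). Time passes only in rows, so rows that repeat a pose let the fingers close. It gives the time, the measured TCP pose, the force, the opening and the grip force at its end, in the units of the state.
- sensors.get_obs(): the state, without advancing time (a new reading comes with each control period).
- imaging.camera(name): name is "scene" or "side" or "wrist"; returns the picture (480x640x3 uint8, blue, green, red); there is no depth.
- imaging.calibration(name): a dict with "mtx" (3x3 intrinsics, pixels), "R" (3x3) and "t" (3): a world point X has camera coordinates R X + t; the wrist camera has in their place "tool_from_camera" (4x4, takes a point from camera to tool coordinates, whose origin is the TCP and whose axes are the flange's). Camera axes: x right, y down, z forward; pixel columns grow to the right and rows downward; lengths in m; the calibration is good to about 2 mm. A picture is of the moment at which its call begins: read the wrist's pose just before it. calibration takes no time and is no camera call.
- order.hand_in(): hands the job in; it is judged then, once.
Trained networks look in the newest picture that a camera, given by its name, has taken for a name from the list of things; names that differ only in an ending like _2 or _b are one class to them, and where a whole thing is asked for, a point or a joint stands for the part that bears it (a point fixed in the world has none). Each returns a list of dicts, best first, with "conf" (0 to 1); they miss things now and then, are a little off and sometimes report something else, mostly with a low value. They report only what shows in the picture. A call takes as long as a camera call. They do not tell look-alikes from the thing itself.
- spotter.look_for(label, camera): "pixel" ([column, row] in pixels, amid what is visible of it).
The state is a dict: "clock": time; "joint_pos": joint angles; "joint_velocities": joint speeds; "tau": joint torques, N m; "position": TCP position; "ee_rot": TCP orientation; "ft_force": force on the tool from outside, world axes, zero at the start; "torque": the same for the moment, N m; "grip_width": opening from 0.0 (shut) to 1.0 (fully open); "grasp_force": force on a finger pad.
Only numpy, scipy, OpenCV 4.12 (cv2) and the standard library are available. Lean on these libraries where they do the work, as an engineer would, in place of code of your own. Each camera call takes 0.05 s, during which the arm holds its last target. There are 200 camera calls.

## Working session

There is one attempt and no reset: what is moved stays moved. The work goes in short steps, Python scripts to look and compute and a shell command to move; the robot and the scene stay as the last step left them, time stands still between calls to the robot, and variables do not carry over. Pictures are saved under pics/ and viewed, at most 10 in all, crops included, and the job is handed in when it is done.

```bash
mkdir -p pics; cat > h.py <<'E'
import numpy as np, cv2
from workcell import sensors, imaging, order, spotter
from scipy.spatial.transform import Rotation as R
def ray(px,cam,obs=None):
    c=imaging.calibration(cam); d=np.linalg.inv(c["mtx"])@[px[0],px[1],1.]
    if cam=="wrist":
        T=np.array(c["tool_from_camera"]); o=obs or sensors.get_obs()
        r=R.from_quat(o["ee_rot"]).as_matrix()
        return r@T[:3,3]+o["position"], r@T[:3,:3]@d
    return -np.array(c["R"]).T@np.array(c["t"]), np.array(c["R"]).T@d
def at(px,cam,z,obs=None):
    o,d=ray(px,cam,obs); return o+d*(z-o[2])/d[2]
def proj(X,cam,obs=None):
    c=imaging.calibration(cam)
    if cam=="wrist":
        o=obs or sensors.get_obs(); T=np.array(c["tool_from_camera"])
        p=R.from_quat(o["ee_rot"]).as_matrix().T@(np.array(X)-o["position"]); p=T[:3,:3].T@(p-T[:3,3])
    else: p=np.array(c["R"])@X+c["t"]
    p=c["mtx"]@p; return p[:2]/p[2]
E
python3 - <<'E'
from h import *
np.set_printoptions(precision=3,suppress=True)
o=sensors.get_obs(); print(o)
for c in ["scene","wrist","side"]:
    im=imaging.camera(c); cv2.imwrite(f"pics/{c}0.png",im)
    for n in ["wedge","inverter","ear_left","ear_middle","ear_right"] if c!="side" else ["wedge"]:
        print(c,n,[(np.round(d["pixel"]),round(d["conf"],2),at(d["pixel"],c,0.012,o)) for d in spotter.look_for(n,c)[:3]])
E
```

```text
{'clock': 0.0, 'joint_pos': array([-0.023,  0.333, -0.065,  1.461,  0.022,  1.35 , -0.088]), 'joint_velocities': array([-0.001,  0.002,  0.   ,  0.001,  0.002,  0.   ,  0.001]), 'tau': array([  0.   , -62.545,   0.05 , -39.161,   0.016,   0.01 ,  -0.   ]), 'position': array([ 0.625, -0.   ,  0.248]), 'ee_rot': array([ 0.707,  0.707, -0.001, -0.   ]), 'ft_force': array([-0.398, -0.124,  0.289]), 'torque': array([-0.024,  0.009,  0.031]), 'grasp_force': 0.0, 'grip_width': 0.9990751109377914}
scene wedge [(array([185., 279.]), 0.92, array([ 0.47 , -0.356,  0.012])), (array([273., 347.]), 0.66, array([ 0.78 , -0.237,  0.012])), (array([215., 225.]), 0.59, array([ 0.3  , -0.214,  0.012]))]
scene inverter [(array([377., 283.]), 0.75, array([0.723, 0.085, 0.012]))]
scene ear_left [(array([378., 281.]), 0.61, array([0.718, 0.088, 0.012]))]
scene ear_middle [(array([376., 283.]), 0.93, array([0.722, 0.081, 0.012]))]
scene ear_right [(array([377., 280.]), 0.74, array([0.715, 0.088, 0.012]))]
wrist wedge [(array([400., 388.]), 0.67, array([ 0.73 , -0.223,  0.012])), (array([138., 474.]), 0.43, array([ 0.379, -0.364,  0.012]))]
wrist inverter [(array([455., 157.]), 0.83, array([0.767, 0.059, 0.012]))]
wrist ear_left [(array([459., 154.]), 0.71, array([0.77 , 0.062, 0.012]))]
wrist ear_middle [(array([456., 158.]), 0.94, array([0.768, 0.058, 0.012]))]
wrist ear_right [(array([458., 158.]), 0.96, array([0.77 , 0.058, 0.012]))]
side wedge [(array([420., 216.]), 0.94, array([ 0.285, -0.212,  0.012])), (array([382., 173.]), 0.87, array([ 0.449, -0.345,  0.012])), (array([280., 170.]), 0.55, array([ 0.747, -0.223,  0.012]))]
```

View pics/scene0.png

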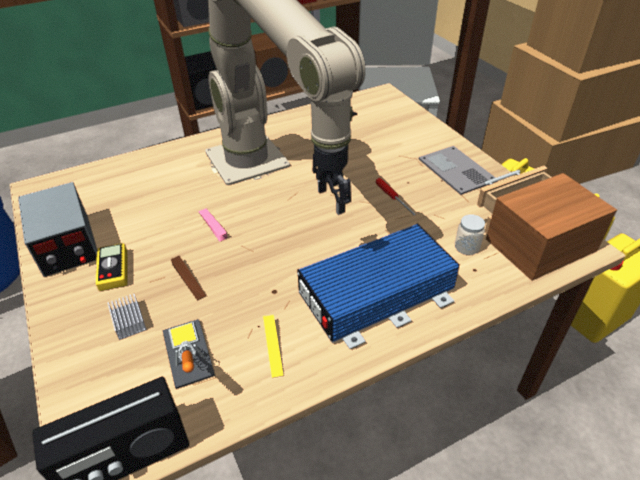

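View pics/wrist0.png

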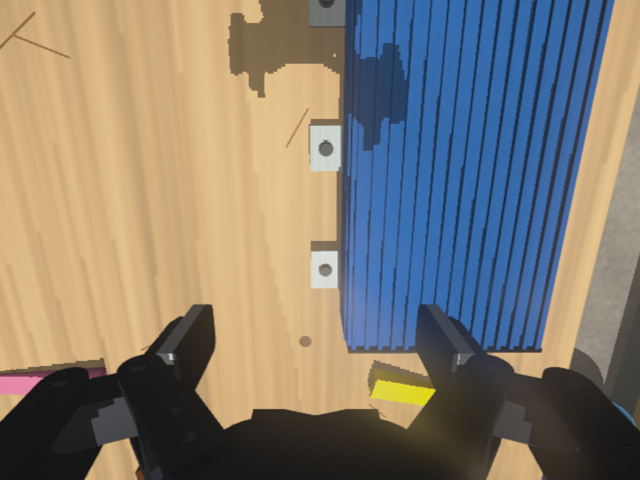

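Three wedge look-alikes show in the scene view: pink (213,225), yellow (273,347) and brown (187,278). The dark wooden one is the brown one. In the wrist view the ears' outer edges are at column ~310, rows ~5 (left), 148 (middle) and 268 (right). I'll confirm the wedge with a crop.

```bash
python3 - <<'E'
from h import *
np.set_printoptions(precision=4,suppress=True)
a=cv2.imread("pics/scene0.png")[235:315,140:240]; b=cv2.imread("pics/side0.png")[130:210,330:430]
cv2.imwrite("pics/crop.png",np.vstack([cv2.resize(x,None,fx=3.7,fy=3.7,interpolation=cv2.INTER_CUBIC) for x in (a,b)]))
for n,p in [("m_lo",(310,170)),("m_hi",(310,124)),("r_lo",(311,288)),("r_hi",(311,250)),("l_lo",(309,25))]:
    print(n,at(p,"wrist",0.015))
for p in [(325,148),(325,269),(326,3)]: print("bolt",at(p,"wrist",0.02))
print(at((175,258),"scene",.024),at((203,298),"scene",.004))
E
```

```text
m_lo [0.619  0.0459 0.015 ]
m_hi [0.6192 0.0905 0.015 ]
r_lo [ 0.6195 -0.0856  0.015 ]
r_hi [ 0.6197 -0.0402  0.015 ]
l_lo [0.6186 0.1763 0.015 ]
bolt [0.634  0.0678 0.02  ]
bolt [ 0.6351 -0.0606  0.02  ]
bolt [0.6339 0.192  0.02  ]
[ 0.3912 -0.3589  0.024 ] [ 0.5487 -0.3338  0.004 ]
```

View pics/crop.png

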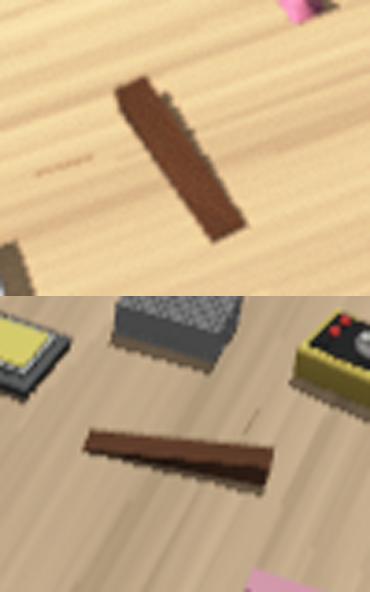

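The crop shows the brown wedge (scene ends at (175,258) and (203,298)) is the dark wooden one, with its thick butt toward the robot. I'll move above it.

```bash
python3 -m inch '[[[-0.035,-0.02,0.005,0,0,0.141,-1],[-0.07,-0.04,0.01,0,0,0.282,-1],[-0.105,-0.06,0.015,0,0,0.423,-1],[-0.14,-0.08,0.02,0,0,0.564,-1],[-0.175,-0.1,0.025,0,0,0.705,-1],[-0.21,-0.12,0.03,0,0,0.846,-1],[-0.245,-0.14,0.035,0,0,0.987,-1],[-0.28,-0.16,0.04,0,0,1.128,-1],[-0.315,-0.18,0.045,0,0,1.269,-1],[-0.35,-0.2,0.05,0,0,1.41,-1]]]'
python3 -m inch '[[[0,0,0,0,0,0,-1],[0,0,0,0,0,0,-1],[0,0,0,0,0,0,-1]]]'
python3 - <<'E'
from h import *
np.set_printoptions(precision=4,suppress=True)
o=sensors.get_obs();im=imaging.camera("wrist");cv2.imwrite("pics/w1.png",im)
print(o["position"],R.from_quat(o["ee_rot"]).as_matrix(),o["ft_force"]);print(imaging.calibration("wrist"))
E
```

```text
clock: 1.7
position: [0.4241, -0.3512, 0.1984]
ee_rot: [0.997, 0.078, 0.0, 0.0]
ft_force: [0.6, -0.5, 0.1]
grip_width: 0.998
grasp_force: 0.0
clock: 2.0
position: [0.4259, -0.349, 0.1984]
ee_rot: [0.997, 0.082, 0.0, -0.0]
ft_force: [0.1, 0.4, 0.3]
grip_width: 1.0
grasp_force: 0.0
[ 0.4259 -0.349   0.1984] [[ 0.9867  0.1627  0.0005]
 [ 0.1627 -0.9867  0.0004]
 [ 0.0006 -0.0003 -1.    ]] [0.0769 0.441  0.2771]
{'mtx': array([[343.1473,   0.    , 315.018 ],
       [  0.    , 343.1473, 245.318 ],
       [  0.    ,   0.    ,   1.    ]]), 'tool_from_camera': array([[-0.0001, -0.9579, -0.2869,  0.0721],
       [ 1.    , -0.0001,  0.0001, -0.0002],
       [-0.0001, -0.2869,  0.9579, -0.1265],
       [ 0.    ,  0.    ,  0.    ,  1.    ]])}
```

View pics/w1.png

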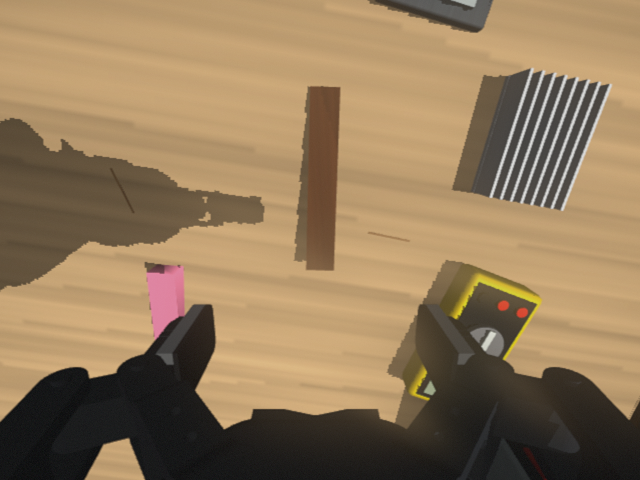

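Wrist view: the wedge's thin end is at the top, (308–340, 87), and its butt at the bottom, (306–334, 269). The multimeter (470,330) and pink wedge (165,300) are close on either side.

```bash
python3 - <<'E'
from h import *
np.set_printoptions(precision=4,suppress=True)
o=sensors.get_obs()
t=[at(p,"wrist",.004) for p in[(308,87),(340,88)]];b=[at(p,"wrist",.024) for p in[(306,268),(334,270)]]
print(t,b)
T=sum(t)/2;B=sum(b)/2;d=(T-B)[:2];L=np.linalg.norm(d);u=d/L;yaw=np.arctan2(u[1],u[0]);print("len",L,"yaw",yaw)
c=(T+B)[:2]/2; g=c-u*.04; print("grip",g)
r=R.from_quat(o["ee_rot"]).as_matrix()
print("tool yaw",np.arctan2(r[1,0],r[0,0]),"tool shift",r.T@(np.r_[g,.02]-o["position"]))
v=np.array([-u[1],u[0]])
for n,p,z in[("pink",(185,265),.004),("pink2",(185,265),.024),("mm",(452,265),.045),("mm",(415,375),.045),("mm",(480,470),.045),("hs",(472,190),.03)]:
    q=at(p,"wrist",z)[:2]-g;print(n,"along",q@u,"across",q@v)
E
```

```text
[array([ 0.5412, -0.3234,  0.004 ]), array([ 0.5449, -0.3506,  0.004 ])] [array([ 0.385 , -0.3468,  0.024 ]), array([ 0.3873, -0.3729,  0.024 ])]
len 0.1585210192987818 yaw 0.1444809997697149
grip [ 0.425  -0.3542]
tool yaw 0.1637826235991319 tool shift [-0.0019  0.0052  0.1784]
pink along -0.045113961181723596 across 0.1337309832836848
pink2 along -0.037710489939398725 across 0.1258213245224014
mm along -0.025485171946070948 across -0.1137621995226974
mm along -0.13803182364430444 across -0.0932228521484625
mm along -0.2548293379181765 across -0.17416388119795118
hs along 0.03753131677609725 across -0.1282349016392065
```

```bash
python3 -m inch '[[[-0.002,0.005,0.045,0,0,0.019,-1],[-0.002,0.005,0.09,0,0,0.019,-1],[-0.002,0.005,0.13,0,0,0.019,-1],[-0.002,0.005,0.16,0,0,0.019,-1],[-0.002,0.005,0.177,0,0,0.019,-1],[-0.002,0.005,0.177,0,0,0.019,-1],[-0.002,0.005,0.177,0,0,0.019,0.3],[-0.002,0.005,0.177,0,0,0.019,1],[-0.002,0.005,0.177,0,0,0.019,1],[-0.002,0.005,0.177,0,0,0.019,1]]]' 40
python3 -m inch '[[[0,0,0,0,0,0,1],[0,0,0,0,0,0,1],[0,0,0,0,0,0,1]]]'
```

```text
clock: 3.05
position: [0.4244, -0.3555, 0.0222]
ee_rot: [0.997, 0.071, 0.001, 0.0]
ft_force: [-1.2, 0.5, 0.5]
grip_width: 0.328
grasp_force: 0.0
clock: 3.35
position: [0.4245, -0.3555, 0.0223]
ee_rot: [0.997, 0.071, 0.001, 0.0]
ft_force: [-1.3, 1.2, 7.0]
grip_width: 0.29
grasp_force: 40.5
```

```bash
python3 -m inch '[[[0,0,-0.04,0,0,0,1],[0.02,-0.04,-0.04,0,0,0.02,1],[0.03,-0.08,-0.04,0,0,0.04,1],[0.04,-0.12,-0.04,0,0,0.06,1],[0.05,-0.16,-0.04,0,0,0.09,1],[0.06,-0.2,-0.04,0,0,0.11,1],[0.07,-0.24,-0.04,0,0,0.13,1],[0.086,-0.283,-0.04,0,0,0.142,1],[0.086,-0.283,-0.04,0,0,0.142,1],[0.086,-0.283,-0.04,0,0,0.142,1]]]'
python3 -m inch '[[[0,0,0,0,0,0,1],[0,0,0,0,0,0,1]]]'
python3 - <<'E'
from h import *
np.set_printoptions(precision=4,suppress=True)
o=sensors.get_obs();im=imaging.camera("wrist");cv2.imwrite("pics/w2.png",im)
print(o["position"],R.from_quat(o["ee_rot"]).as_matrix(),o["ft_force"])
E
```

```text
clock: 4.35
position: [0.4691, -0.0621, 0.0615]
ee_rot: [1.0, 0.001, 0.0, -0.0]
ft_force: [-0.9, -0.3, -1.1]
grip_width: 0.296
grasp_force: 39.7
clock: 4.55
position: [0.4687, -0.0643, 0.0613]
ee_rot: [1.0, -0.001, -0.0, 0.0]
ft_force: [-0.2, -0.8, -0.1]
grip_width: 0.291
grasp_force: 39.7
[ 0.4687 -0.0643  0.0613] [[ 1.     -0.0024 -0.0001]
 [-0.0024 -1.     -0.0003]
 [-0.0001  0.0003 -1.    ]] [-0.1726 -0.7567 -0.0745]
```

View pics/w2.png

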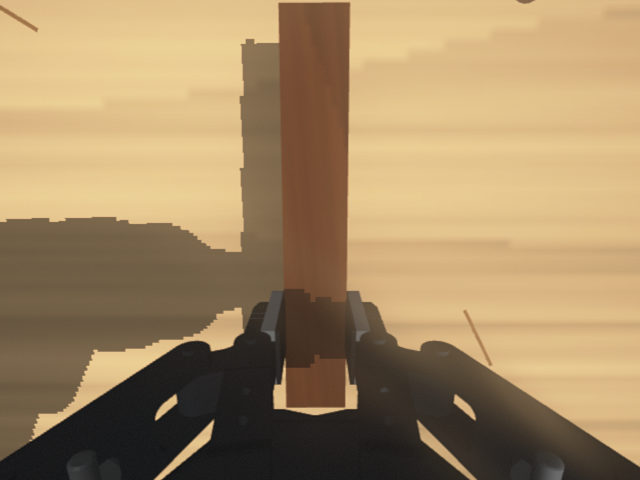

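Wrist view: the wedge is held straight, with its tip at (279–350, 3), 121 mm ahead of the TCP. I'll lower it and try the right ear.

```bash
python3 -m inch '[[[0,0,0.02,0,0,0,1],[0,0,0.034,0,0,0,1],[0,0,0.039,0,0,0,1],[0,0,0.039,0,0,0,1],[0,0,0.039,0,0,0,1]]]'
python3 -m inch '[[[0.015,0,0,0,0,0,1],[0.03,0,0,0,0,0,1],[0.034,0,0,0,0,0,1],[0.036,0,0,0,0,0,1],[0.038,0,0,0,0,0,1],[0.038,0,0,0,0,0,1]]]'
```

```text
clock: 5.1
position: [0.4691, -0.0636, 0.0226]
ee_rot: [1.0, -0.001, 0.0, 0.0]
ft_force: [1.3, 0.8, -0.8]
grip_width: 0.294
grasp_force: 40.1
clock: 5.7
position: [0.5036, -0.0632, 0.022]
ee_rot: [1.0, -0.0, -0.003, -0.0]
ft_force: [-14.8, 0.6, 13.8]
grip_width: 0.289
grasp_force: 41.8
```

The wedge stopped dead at 5 mm in with 15 N, so the right ear's foot is there. Next is the middle ear.

```bash
python3 -m inch '[[[-0.03,0,0,0,0,0,1],[-0.038,-0.03,-0.006,0,0,0,1],[-0.038,-0.07,-0.006,0,0,0,1],[-0.038,-0.11,-0.006,0,0,0,1],[-0.038,-0.131,-0.006,0,0,0,1],[-0.038,-0.131,-0.006,0,0,0,1],[-0.038,-0.131,-0.003,0,0,0,1],[-0.038,-0.131,0,0,0,0,1],[-0.038,-0.131,0,0,0,0,1]]]'
python3 -m inch '[[[0.015,0,0,0,0,0,1],[0.03,0,0,0,0,0,1],[0.034,0,0,0,0,0,1],[0.036,0,0,0,0,0,1],[0.038,0,0,0,0,0,1],[0.038,0,0,0,0,0,1]]]'
```

```text
clock: 6.6
position: [0.469, 0.0667, 0.0221]
ee_rot: [1.0, -0.001, -0.0, 0.0]
ft_force: [0.0, 0.6, 0.6]
grip_width: 0.298
grasp_force: 40.2
clock: 7.2
position: [0.5068, 0.0678, 0.0222]
ee_rot: [1.0, -0.0, 0.0, 0.0]
ft_force: [0.8, -0.3, -0.0]
grip_width: 0.294
grasp_force: 40.2
```

It slid past 5 mm without force, so the middle ear's foot looks to be missing. I'll slide on, then settle it on the bench.

```bash
python3 -m inch '[[[0.015,0,0,0,0,0,1],[0.03,0,0,0,0,0,1],[0.04,0,0,0,0,0,1],[0.04,0,0.001,0,0,0,1],[0.04,0,0.001,0,0,0,1],[0.04,0,0.001,0,0,0,1]]]'
python3 -m inch '[[[0,0,0.001,0,0,0,1],[0,0,0.001,0,0,0,1],[0,0,0.001,0,0,0,1]]]'
```

```text
clock: 7.8
position: [0.5478, 0.0681, 0.022]
ee_rot: [1.0, -0.0, 0.001, -0.0]
ft_force: [2.4, -0.2, 5.1]
grip_width: 0.293
grasp_force: 40.7
clock: 8.1
position: [0.5479, 0.0681, 0.022]
ee_rot: [1.0, -0.0, 0.001, -0.0]
ft_force: [-0.8, -1.1, 16.5]
grip_width: 0.292
grasp_force: 42.2
```

```bash
python3 -m inch '[[[0.006,0,0,0,0,0,1],[0.012,0,0,0,0,0,1],[0.015,0,0,0,0,0,1],[0.018,0,0,0,0,0,1],[0.018,0,0,0,0,0,1],[0.018,0,0,0,0,0,1]]]'
python3 -m inch '[[[0.002,0,0,0,0,0,1],[0.002,0,0,0,0,0,1]]]'
```

```text
clock: 8.7
position: [0.5624, 0.0686, 0.0214]
ee_rot: [1.0, 0.0, -0.003, -0.0]
ft_force: [-17.2, -0.5, 29.2]
grip_width: 0.294
grasp_force: 44.3
clock: 8.9
position: [0.5638, 0.0687, 0.0212]
ee_rot: [1.0, 0.0, -0.003, -0.0]
ft_force: [-20.6, 0.4, 30.1]
grip_width: 0.295
grasp_force: 44.7
```

```bash
python3 -m inch '[[[0.002,0,0,0,0,0,1],[0.004,0,0,0,0,0,1],[0.004,0,0,0,0,0,1],[0.004,0,0,0,0,0,1]]]'
python3 - <<'E'
from h import *
cv2.imwrite("pics/w3.png",imaging.camera("wrist"))
E
```

```text
clock: 9.3
position: [0.5662, 0.0686, 0.0202]
ee_rot: [1.0, 0.0, -0.005, 0.0]
ft_force: [-23.4, -0.6, 26.2]
grip_width: 0.293
grasp_force: 45.4
```

View pics/w3.png

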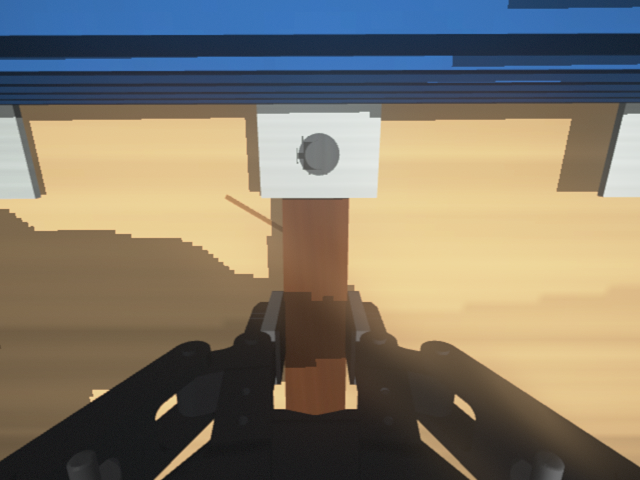

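The wedge sits straight under the middle ear (wedge columns 283–348, ear 260–380). It's nipped with about 23 N of push, so I'll release and lift.

```bash
python3 -m inch '[[[0,0,0,0,0,0,0],[0,0,0,0,0,0,-0.2],[0,0,0,0,0,0,-0.2],[0,0,0,0,0,0,-0.2]]]'
python3 -m inch '[[[0,0,-0.01,0,0,0,-0.2],[-0.02,0,-0.04,0,0,0,-0.2],[-0.05,0,-0.08,0,0,0,-0.2],[-0.06,0,-0.12,0,0,0,-0.2],[-0.06,0,-0.15,0,0,0,-0.2],[-0.06,0,-0.15,0,0,0,-0.2],[-0.06,0,-0.15,0,0,0,-0.2]]]'
python3 - <<'E'
from h import *
np.set_printoptions(precision=4,suppress=True)
cv2.imwrite("pics/w4.png",imaging.camera("wrist"))
cv2.imwrite("pics/s4.png",imaging.camera("side"))
E
```

```text
clock: 9.75
position: [0.5709, 0.068, 0.0201]
ee_rot: [1.0, -0.0, -0.0, 0.0]
ft_force: [1.4, -0.3, 0.4]
grip_width: 0.597
grasp_force: 0.0
clock: 10.45
position: [0.5114, 0.0681, 0.1713]
ee_rot: [1.0, -0.0, 0.001, -0.0]
ft_force: [-0.5, 1.4, -1.2]
grip_width: 0.6
grasp_force: 0.0
```

View pics/w4.png

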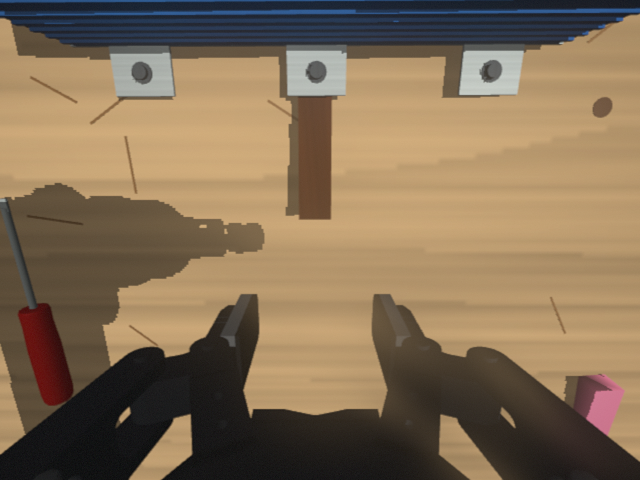

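View pics/s4.png

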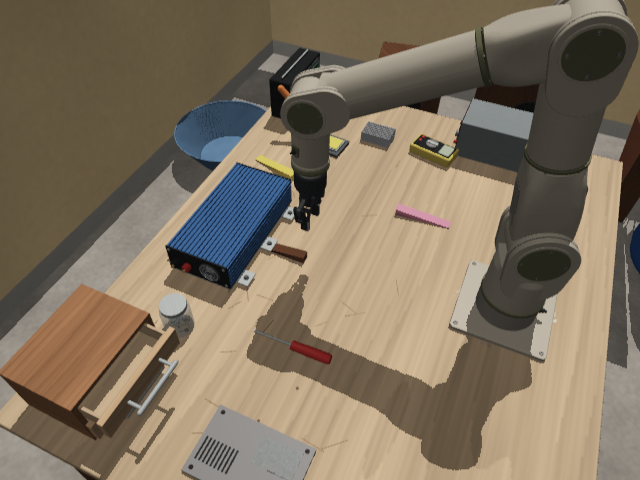

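The wedge points straight in under the middle ear, with its butt at (315,218) and the ear edge at row 97. I'll check how deep it went.

```bash
python3 - <<'E'
from h import *
np.set_printoptions(precision=4,suppress=True)
b=[at(p,"wrist",.024) for p in[(299,218),(331,218)]];e=[at(p,"wrist",.015) for p in[(288,96),(346,96)]];w=[at(p,"wrist",.0125) for p in[(301,98),(331,98)]]
B=sum(b)/2;E=sum(e)/2;W=sum(w)/2;print(B,E,W,"depth",B[0]+.16-E[0])
E
```

```text
[0.5239 0.0679 0.024 ] [0.6161 0.0663 0.015 ] [0.6149 0.0671 0.0125] depth 0.06788451489195602
```

Depth is 68 mm past the edge, centred and straight, which matches a firm nip. The gripper is clear.

```bash
python3 -c "
from workcell import order
print(order.hand_in())"
```

```text
the job is handed in; nothing more can be done
None
```

The wedge is nipped under the middle ear, where the foot is missing: about 68 mm in, straight and flat by the wrist camera. The gripper is clear, no bystander appeared moved, and I handed the job in at about 10.5 s (no verdict was returned).

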